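# Build up the grinding spindle

## Robot

A 6-joint arm with a two-finger parallel gripper is mounted at the origin on the work surface. World frame = base frame: x ahead of the robot, y to its left, z up, the work surface at z = 0. Lengths are in m, angles in degrees, forces in N, time in s.
With the tool pointing down it reaches from about 0.375 to 0.9 m from the base axis. Payload 3.1 kg.
Tool frame: the origin (TCP) lies at the very end of the fingers, on their centre line; the grasp point (between the pads) lies 19 mm behind it; z points along the fingers, y is the line along which they close (so a half turn about z gives the same grasp; the last joint's range is limited). The gripper opens to 87 mm and grips with 3 to 60 N. Pads are 19 mm wide; open, the fingers measure 117 mm over their backs; the gripper's body (75 mm by 190 mm) begins 51 mm behind the grasp point.
Start: joints at [61.851, 30.224, 82.088, -0, 67.689, -10.227], TCP at [0.192, 0.595, 0.187] pointing down, gripper open.
Joint ranges: [-176.69, 176.69], [-43.24, 126.21], [12.49, 139.97], [-82, 262], [0, 151.66], [-163.58, 163.58]. Speed limits (degrees/s): [159.86, 159.86, 180, 180, 180, 180].

## Interface

Orientations are given as a 3x3 rotation matrix whose columns are the frame's x, y, z axes.
In Python, from rig import * gives the robot as it stands.
- The arm moves only by the tool jog_arm, never from a script. Its arguments are lists of equal length, an entry for each row: "delta_pos": the shift along the world's x, y, z in cm, a list of three; "turn": the turn about the world's z in degrees; "grip": the closure, from 0 (fully open) to 1 (shut). In form: {"delta_pos": [[x, y, z], ...], "turn": [turn, ...], "grip": [grip, ...]}. A call has 1 to 12 rows; each row is the pose to reach, as a shift and turn from the pose commanded when the call began; what a row does not reach only later rows make up. A row lasts 1/8 s, in which the tool goes at most 62.5 mm and 10.7 degrees, less where a joint would pass 70% of its speed; a pose out of reach is approached as far as the arm can. A call with a gripper value outside its range is refused whole. The fingers move at their own pace and stop on an object; the grip force is fixed at half the most. Time passes only in rows, so rows that repeat a pose let the fingers close. It gives the time, the measured TCP pose, the force, the opening and the grip force at its end, in the units of the state.
- read_state(): the state, without advancing time (a new reading comes with each control period).
- capture(name): name is "scene" or "top" or "wrist"; returns a dict with "color" (480x640x3 uint8, blue, green, red), "fovy" (degrees; the focal length in pixels is half the picture's height over the tangent of half this angle, whatever the lens; pixels are square), "cx", "cy" (the principal point, pixels), "camera_from_world" (4x4, takes a point from world to camera coordinates). Camera axes: x right, y up, looking along -z (the intrinsics and any distortion apply to the point x, -y, -z); pixel columns grow to the right and rows downward; lengths in m; the calibration is good to about 2 mm. A picture is of the moment at which its call begins. There is no depth.
- hand_in(): hands the job in; it is judged then, once.
The state is a dict: "time_s": time; "joint_positions": joint angles; "qvel": joint speeds; "tau": joint torques, N m; "position": TCP position; "tcp_rot": TCP orientation; "force": force on the tool from outside, world axes, zero at the start; "moment": the same for the moment, N m; "opening": opening from 0.0 (shut) to 1.0 (fully open); "grasp_force": force on a finger pad.
Only numpy, scipy, OpenCV 4.12 (cv2) and the standard library are available. Lean on these libraries where they do the work, as an engineer would, in place of code of your own. Each camera call takes 0.05 s, during which the arm holds its last target. There are 200 camera calls.

## Task

Make the little upright grinder ready for work: put the brass flange on its spindle, then the green grinding wheel on the flange, then the red drive cap on top, each fully home. The cap has a square socket and only goes down over the spindle's square end when the two line up, so feel for it by turning the cap under light pressure, and stop turning when it drops in. The wheel is brittle: set everything down gently, never force it, leave the teapot and the bowl alone, and let go when the cap sits flat on the wheel.

Things in the scene. Friction and masses are not known exactly. Their poses are not given: they have to be found in the camera images.
- machine: The grey box-shaped upright grinder, fixed to the table: housing 160 x 140 mm, up to 83 mm high, with a sleeve and spindle standing up in its middle. Origin: centre of its underside; its z axis (up) is the spindle axis. Stacked and at rest, the flange's centre is 117 mm, the wheel's 132 mm and the cap's 160.5 mm above this origin; the spindle's square end then stands 10 mm above the wheel.
- shoulder (a point): Centre of the flat top (shoulder) of the aluminium sleeve, 46 mm in diameter, on the spindle axis, 110 mm above the machine's origin: the flange rests here. This point does not sink with the sleeve. The steel spindle rises from it, round, 28.4 mm in diameter, 28 mm high, and ends in a brass square.
- spindle_top (a point): Centre of the top of the spindle's brass square end: 20 x 20 mm across flats, 12 mm high, no chamfer, top 40 mm above the shoulder. The spindle is locked against turning, but stopped at an unknown angle: the square's direction is new in each run and is NOT given by this point's axes (those are the machine's). This point does not sink with the spindle.
- quill (a joint): How far sleeve and spindle have sunk together under load, m: 0 at the upper stop (where they rest, also under the whole stack), 0.010 at the lower stop, which is rigid. A spring holds them up: they begin to sink under about 4 N (stack weight included) and take 1 N more per mm.
- flange_mid (a point): Centre (half-way up) of the brass flange: a loose plain ring 56 mm in outer diameter, 14 mm high, bore 33 mm, 0.12 kg, lying flat on the table. Goes on first, either way up.
- wheel_mid (a point): Centre (half-way up) of the green grinding wheel: a loose plain ring 60 mm in outer diameter, 16 mm high, bore 33 mm, about 0.11 kg, lying flat on the table. Brittle: more than 25 N on it or on the stack is too much. (The smaller brown worn wheel lying about is not wanted.)
- cap_mid (a point): Centre (half-way up) of the upright drive cap, 41 mm high, about 0.1 kg: red square foot 40 x 40 x 15 mm, on it a round black grip 36 mm in diameter, 26 mm high. Socket in the underside: 22.2 x 22.2 mm, 12 mm deep, parallel to the foot's sides and this point's x and y. It fits over the spindle's square within 6 degrees either way, every quarter turn; else the foot rests on the square, 10 mm too high.
- teapot: A brown clay teapot 90 mm high on the table, not to be moved. Origin: centre of its underside.
- bowl: A blue porcelain bowl 110 mm wide and 55 mm high on the table, not to be moved. Origin: centre of its underside.
Mind the look-alikes: they are no part of the job. What is meant by the part that bears cap_mid is not purple or turquoise, and is the larger of those in its own colour.

How it is judged (in metres and radians):
On the way, in this order (a step that is already met when the one before it is completed fails the run):
1. the brass flange is on the spindle, down on the shoulder (horizontal distance between flange_mid and machine below 0.003 m and z of flange_mid in the frame of machine below 0.12 m), for 0.2 s.
2. the green wheel is on the spindle, down on the flange (all of step 1 and horizontal distance between wheel_mid and machine below 0.003 m and z of wheel_mid in the frame of machine below 0.135 m), for 0.2 s.
At the end, for the whole second after the job is handed in: Flange on the shoulder, wheel on the flange and cap on the wheel with its socket over the square end: each one's centre within 3 mm of the spindle axis and within 3 mm of its stacked height (117, 132 and 160.5 mm above the machine's underside), level within 0.06 rad and at rest (all of step 2 and z of flange_mid in the frame of machine above 0.114 m and angle between each of flange_mid, wheel_mid, cap_mid's own z axis and vertical below 0.06 rad and linear speed of each of flange, wheel, cap below 0.02 m/s and z of wheel_mid in the frame of machine above 0.129 m and horizontal distance between cap_mid and machine below 0.003 m and z of cap_mid in the frame of machine between 0.1575 and 0.1635 m); the robot touches nothing.
It fails at once if the stack is forced: more than 25 N between flange and machine, wheel and flange, wheel and machine, cap and wheel, or cap and machine (pressing or twisting) (contact force between any of flange, wheel, cap and machine above 25 N or contact force between wheel and flange above 25 N or contact force between cap and wheel above 25 N).
It fails at once if the teapot or the bowl is moved by more than 30 mm (distance of any of teapot, bowl from where it was at the start of the episode above 0.03 m).
It also fails if it takes over 72 s, if anything falls off the work surface, if the arm or the gripper's body presses on something with over 40 N, if the wrist force passes 120 N, or if a joint passes its speed limit or range.

## Working session

There is one attempt and no reset: what is moved stays moved. The work goes in short steps, Python scripts to look and compute and a tool call to move; the robot and the scene stay as the last step left them, time stands still between calls to the robot, and variables do not carry over. Pictures are saved under pics/ and viewed, at most 11 in all, crops included, and the job is handed in when it is done.

Besides the shell and the picture viewer there is one more tool, called after "Call:" as a command line: name --pt "numbers of a row" for each row, then --argument value for the rest. jog_arm: Moves the arm, as the interface text tells. Its arguments: {"type":"object","properties":{"delta_pos":{"type":"array"},"turn":{"type":"array"},"grip":{"type":"array"}},"required":["delta_pos","turn","grip"]}

```bash
mkdir -p pics; cat > h.py <<'E'
from rig import *
import numpy as np, cv2
def snap(n,f):
    c=capture(n); cv2.imwrite('pics/'+f+'.png',c['color']); np.save('pics/'+f+'.npy',{k:c[k] for k in c if k!='color'},allow_pickle=True)
    return c
def load(f): return np.load('pics/'+f+'.npy',allow_pickle=True).item()
def p2w(c,u,v,z):
    f=240/np.tan(np.radians(c['fovy'])/2)
    d=np.array([(u-c['cx'])/f,-(v-c['cy'])/f,-1.])
    T=np.linalg.inv(c['camera_from_world']); o=T[:3,3]; d=T[:3,:3]@d
    return o+d*(z-o[2])/d[2]
def w2p(c,p):
    f=240/np.tan(np.radians(c['fovy'])/2)
    q=c['camera_from_world']@np.append(p,1)
    return c['cx']-f*q[0]/q[2], c['cy']+f*q[1]/q[2]
E
python3 - <<'E'
from h import *
for n in('scene','top','wrist'):
    c=snap(n,n+'0'); print(n,[k for k in c],c['fovy'],c['cx'],c['cy'],np.linalg.inv(c['camera_from_world']).round(3).tolist())
a=[cv2.imread(f'pics/{n}0.png') for n in('top','scene')]
s=read_state();print(s['time_s'],s['position'],s['tcp_rot'],s['force'])
E
```

```text
scene ['color', 'fovy', 'cx', 'cy', 'camera_from_world'] 53.40117016571682 326.33382700888416 233.67325531688385 [[0.551, -0.652, 0.522, 1.02], [0.835, 0.431, -0.344, -0.308], [-0.001, 0.625, 0.781, 0.895], [0.0, 0.0, 0.0, 1.0]]
top ['color', 'fovy', 'cx', 'cy', 'camera_from_world'] 48.646220509471654 319.87725908986766 245.8435468181318 [[-0.005, 0.996, -0.09, 0.362], [-1.0, -0.005, 0.008, 0.045], [0.008, 0.09, 0.996, 1.388], [0.0, 0.0, 0.0, 1.0]]
wrist ['color', 'fovy', 'cx', 'cy', 'camera_from_world'] 67.80212432189798 320.90079421538013 237.92414001586724 [[0.308, -0.916, -0.258, 0.121], [0.951, 0.296, 0.085, 0.616], [-0.002, -0.272, 0.962, 0.383], [0.0, 0.0, 0.0, 1.0]]
0.15 [0.19199542 0.59412708 0.18648717] [[-9.51478453e-01  3.07714413e-01 -7.70225979e-04]
 [ 3.07715256e-01  9.51477320e-01 -1.49386547e-03]
 [ 2.73168613e-04 -1.65839109e-03 -9.99998588e-01]] [-0.21355075 -0.5029627  -0.42798986]
```

View pics/top0.png

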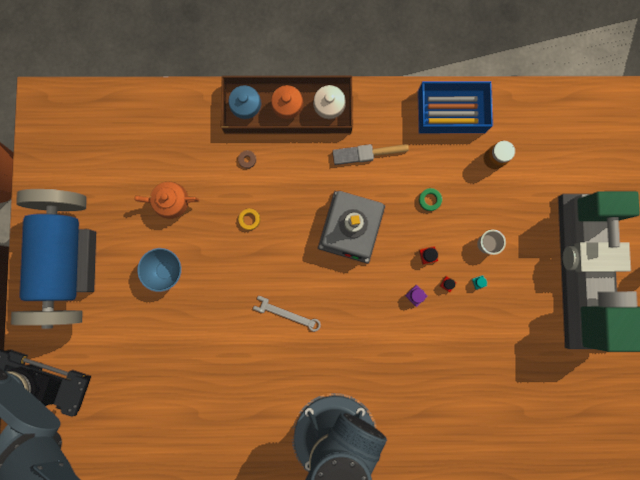

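View pics/scene0.png

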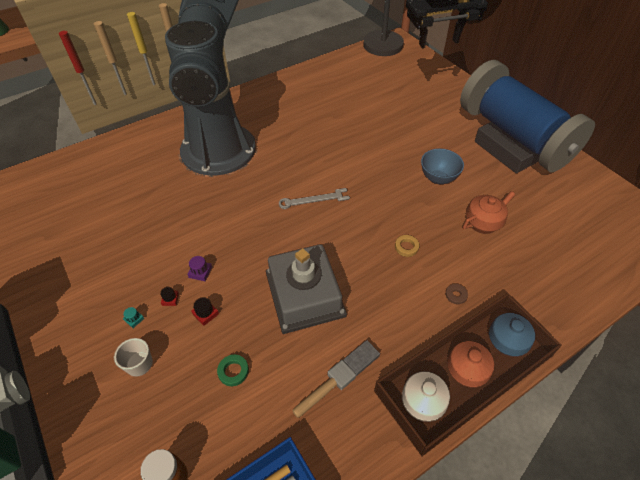

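The top view shows the yellow brass ring at (249,219), the green ring (431,200), the brown worn ring (247,159, not wanted) and the spindle (354,221). There are four cap-like things: red large (429,256), red small (448,284), purple (417,296) and turquoise (481,283). The larger red at (429,256) fits the description. I'll confirm these in an enlarged crop and measure.

```bash
python3 - <<'E'
from h import *
a=cv2.imread('pics/top0.png');b=cv2.imread('pics/scene0.png')
def cr(im,u,v,w,h,s): return cv2.resize(im[v-h//2:v+h//2,u-w//2:u+w//2],None,fx=s,fy=s,interpolation=cv2.INTER_CUBIC)
o=np.vstack([np.hstack([cr(a,354,225,80,60,5),cr(a,440,275,80,60,5)]),np.hstack([cr(b,300,270,80,60,5),cr(b,190,290,80,60,5)])])
cv2.imwrite('pics/crop1.png',o)
t=load('top0');s=load('scene0')
# colour segmentation of rings
for nm,im,c,pts in(('top',a,t,[('fl',249,219,.007),('wh',431,200,.008)]),('sc',b,s,[('fl',407,246,.007),('wh',233,370,.008)])):
    hsv=cv2.cvtColor(im,cv2.COLOR_BGR2HSV)
    for n,u,v,z in pts:
        lo,hi=((19,110,80),(35,255,255)) if n=='fl' else ((50,90,40),(90,255,255))
        m=cv2.inRange(hsv,lo,hi); w=np.zeros_like(m); w[v-22:v+23,u-22:u+23]=m[v-22:v+23,u-22:u+23]
        h=cv2.convexHull(cv2.findNonZero(w)); (x,y),r,ang=cv2.fitEllipse(h)
        print(nm,n,x,y,r,p2w(c,x,y,z).round(4))
for u,v,z in((355,219,.15),): print(p2w(t,u,v,z))
print('scene spindle',p2w(s,303,255,.15))
print('cap',p2w(t,430,255,.041),p2w(s,205,304,.041))
E
```

```text
top fl 248.86502075195312 218.8691864013672 (20.644161224365234, 21.546422958374023) [0.5589 0.2195 0.007 ]
top wh 430.0917053222656 199.34593200683594 (21.52627944946289, 22.372852325439453) [ 0.6086 -0.2573  0.008 ]Traceback (most recent call last):
  File "<stdin>", line 13, in <module>
cv2.error: OpenCV(4.12.0) /io/opencv/modules/imgproc/src/convhull.cpp:143: error: (-215:Assertion failed) total >= 0 && (depth == CV_32F || depth == CV_32S) in function 'convexHull'
```

View pics/crop1.png

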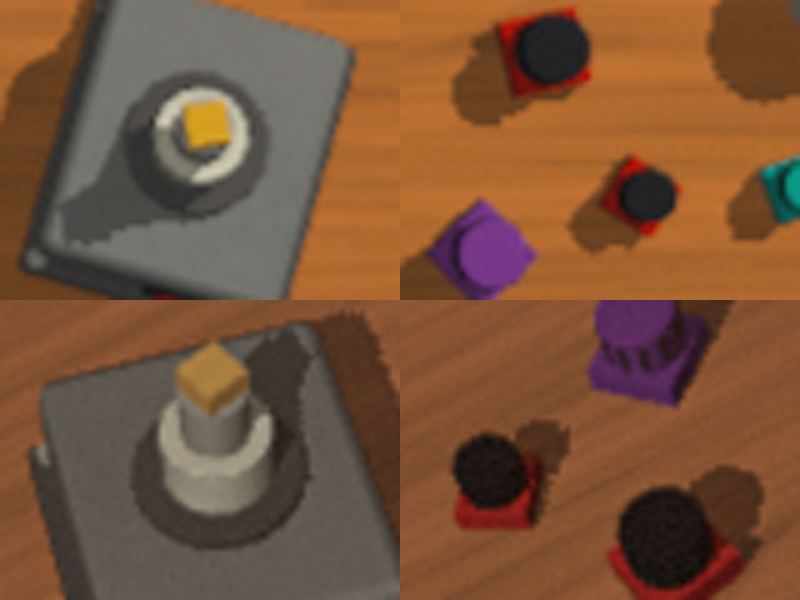

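The crop confirms it: the large red cap's foot is centred near (429,255), turned about +12°. The spindle square's top is at about (355.6,220), turned about +6° counterclockwise. Moving over the flange for a closer look.

Call:
jog_arm --pt "36.7 -37.5 -2" --pt "36.7 -37.5 -2" --pt "36.7 -37.5 -2" --pt "36.7 -37.5 -2" --pt "36.7 -37.5 -2" --pt "36.7 -37.5 -2" --pt "36.7 -37.5 -2" --pt "36.7 -37.5 -2" --pt "36.7 -37.5 -2" --pt "36.7 -37.5 -2" --pt "36.7 -37.5 -2" --pt "36.7 -37.5 -2" --turn '[18, 18, 18, 18, 18, 18, 18, 18, 18, 18, 18, 18]' --grip '[0, 0, 0, 0, 0, 0, 0, 0, 0, 0, 0, 0]'

```text
time_s: 1.65
position: [0.558, 0.2208, 0.1672]
tcp_rot: [[-1.0, -0.003, -0.001], [-0.003, 1.0, 0.0], [0.001, 0.0, -1.0]]
force: [-0.3, 0.3, 0.7]
opening: 1.0
grasp_force: 0.0
```

```bash
cat >> h.py <<'E'
def ring(c,im,lo,hi,z,ww=None):
    m=cv2.inRange(cv2.cvtColor(im,cv2.COLOR_BGR2HSV),lo,hi)
    n,l,st,ce=cv2.connectedComponentsWithStats(m)
    k=1+np.argmax(st[1:,4]); h=cv2.convexHull(cv2.findNonZero((l==k).astype('u1')))
    # project hull points to plane, fit circle
    p=np.array([p2w(c,u,v,z)[:2] for u,v in h[:,0,:]])
    A=np.c_[2*p,np.ones(len(p))]; x=np.linalg.lstsq(A,(p**2).sum(1),rcond=None)[0]
    return st[k],x[:2],np.sqrt(x[2]+x[0]**2+x[1]**2)
E
python3 - <<'E'
from h import *
t=load('top0');s=load('scene0')
print('spindle',p2w(t,355.6,220,.15),p2w(s,302.4,253.5,.15))
c=snap('wrist','w1');st=read_state()
print(st['time_s'],st['position'],st['tcp_rot'].round(3).tolist())
print(ring(c,c['color'],(17,110,60),(35,255,255),.014))
E
```

```text
spindle [ 0.53480626 -0.049462    0.15      ] [ 0.5385903  -0.04585683  0.15      ]
1.7 [0.55819307 0.22082737 0.16733164] [[-1.0, -0.003, -0.0], [-0.003, 1.0, 0.0], [0.0, 0.0, -1.0]]
(array([ 291,  374,  349,   22, 6274], dtype=int32), array([1.01198322, 0.38325473]), np.float64(0.31528439920479684))
```

View pics/w1.png

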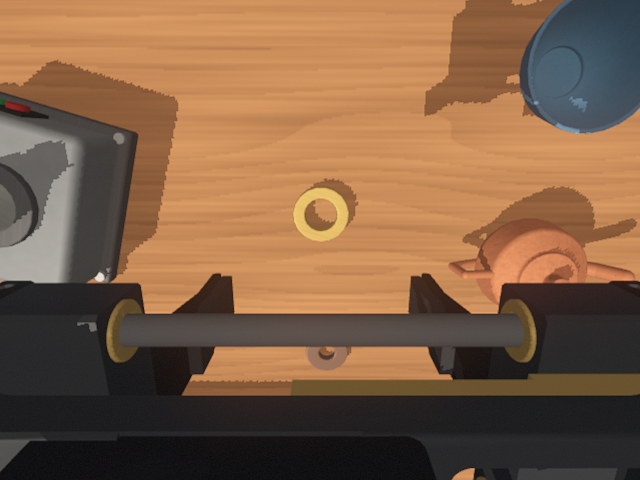

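The wrist view shows the brass ring centred at about (321,214), with the brown worn ring at (326,352).

```bash
cat >> h.py <<'E'
def ringw(c,im,box,lo,hi,z):
    x0,y0,x1,y1=box; w=np.zeros(im.shape,'u1'); w[y0:y1,x0:x1]=im[y0:y1,x0:x1]
    return ring(c,w,lo,hi,z)
E
python3 - <<'E'
from h import *
c=load('w1');im=cv2.imread('pics/w1.png')
print(p2w(c,321,214,.014), im[214,298],cv2.cvtColor(im,cv2.COLOR_BGR2HSV)[214,298],cv2.cvtColor(im,cv2.COLOR_BGR2HSV)[170,298])
for lo in (18,20,22): print(ringw(c,im,(280,175,365,250),(lo,60,120),(35,255,255),.014))
E
```

```text
[0.55720449 0.21933749 0.014     ] [110 196 235] [ 21 136 235] [ 14 144 195]
(array([ 293,  187,   56,   55, 1590], dtype=int32), array([0.55757163, 0.21879658]), np.float64(0.02760036393508692))
(array([ 293,  188,   55,   53, 1408], dtype=int32), array([0.55768   , 0.21862016]), np.float64(0.02706313168100833))
(array([332, 202,   7,  15,  28], dtype=int32), array([0.55509848, 0.22515112]), np.float64(0.011431346058966495))
```

Call:
jog_arm --pt "-0.05 -0.2 -5" --pt "-0.05 -0.2 -10" --pt "-0.05 -0.2 -14" --pt "-0.05 -0.2 -16" --pt "-0.05 -0.2 -16.3" --pt "-0.05 -0.2 -16.3" --pt "-0.05 -0.2 -16.3" --pt "-0.05 -0.2 -16.3" --pt "-0.05 -0.2 -16.3" --pt "-0.05 -0.2 -16.3" --pt "-0.05 -0.2 -16.3" --turn '[0, 0, 0, 0, 0, 0, 0, 0, 0, 0, 0]' --grip '[0, 0, 0, 0, 0, 0, 1, 1, 1, 1, 1]'

```text
time_s: 3.08
position: [0.5588, 0.2176, 0.0043]
tcp_rot: [[-1.0, -0.001, 0.0], [-0.001, 1.0, 0.0], [-0.0, 0.0, -1.0]]
force: [-0.9, 0.0, 0.4]
opening: 0.517
grasp_force: 0.0
```

Call:
jog_arm --pt "0 0 0" --pt "0 0 0" --turn '[0, 0]' --grip '[1, 1]'

```text
time_s: 3.32
position: [0.5587, 0.2176, 0.0042]
tcp_rot: [[-1.0, -0.001, -0.0], [-0.001, 1.0, -0.0], [0.0, -0.0, -1.0]]
force: [-0.1, -0.2, 0.4]
opening: 0.284
grasp_force: 0.0
```

```bash
python3 - <<'E'
from h import *
s=read_state(); print(s['opening'],s['grasp_force'],s['position'],s['force'])
snap('wrist','w2')
E
```

```text
0.28361938999159836 0.0 [0.55873433 0.21764153 0.00417179] [-0.05131278 -0.21645464  0.43256996]
```

View pics/w2.png

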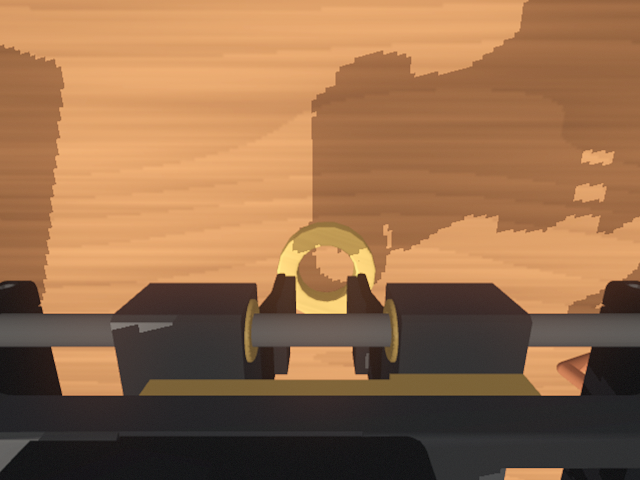

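The ring sits ahead (−x) of the fingers at about (326,270). They closed without gripping, so I'm measuring it again.

```bash
python3 - <<'E'
from h import *
c=load('w2')
print(p2w(c,326,272,.014), p2w(c,278,272,.014),p2w(c,376,272,.014), p2w(c,326,222,.014))
s=read_state()
for z in(.004,.023): print(w2p(c,[*s['position'][:2],z]))
for y in(.2176-.0124,.2176+.0124): print(w2p(c,[.5587,y,.0042]))
print(np.linalg.inv(c['camera_from_world']).round(3).tolist())
T=np.linalg.inv(load('w1')['camera_from_world']).round(3).tolist();print(T)
E
```

```text
[0.55662088 0.2188686  0.014     ] [0.5566327  0.19199618 0.014     ] [0.55660856 0.24686332 0.014     ] [0.52789161 0.21874075 0.014     ]
(np.float64(323.6798312225313), np.float64(269.28586541190714))
(np.float64(323.95590000505376), np.float64(281.8996826059567))
(np.float64(302.4976481049769), np.float64(269.23350965667254))
(np.float64(344.68499536495716), np.float64(269.2510335381627))
[[-0.001, -0.962, -0.272, 0.484], [1.0, -0.0, -0.0, 0.216], [0.0, -0.272, 0.962, 0.201], [0.0, 0.0, 0.0, 1.0]]
[[-0.002, -0.962, -0.271, 0.483], [1.0, -0.002, -0.001, 0.219], [0.0, -0.271, 0.962, 0.364], [0.0, 0.0, 0.0, 1.0]]
```

The fingers show at a depth that puts their tips about 30 mm above the reported TCP. I'll check that in the scene camera before going lower.

```bash
python3 - <<'E'
from h import *
c=snap('scene','s2');im=c['color'].copy();s=read_state()
p=s['position']; print(p, s['joint_positions'])
u,v=w2p(c,p); print(u,v,w2p(c,p+[0,0,.034]))
x0,y0=int(u)-60,int(v)-60
o=cv2.resize(im[y0:y0+90,x0:x0+120],None,fx=6,fy=6,interpolation=cv2.INTER_CUBIC)
for z,k in((0,(0,255,0)),(.034,(255,0,255))):
    a=w2p(c,p+[0,0,z]); cv2.circle(o,(int((a[0]-x0)*6),int((a[1]-y0)*6)),4,k,2)
cv2.imwrite('pics/s2c.png',o)
E
```

```text
[0.55875374 0.21765157 0.00420316] [ 1.06148478e+01  4.27569412e+01  9.32256354e+01  2.91939604e-04
  4.40229796e+01 -7.94614125e+01]
405.3247876597528 246.09334181020114 (np.float64(407.238761758539), np.float64(237.10063185714438))
```

View pics/s2c.png

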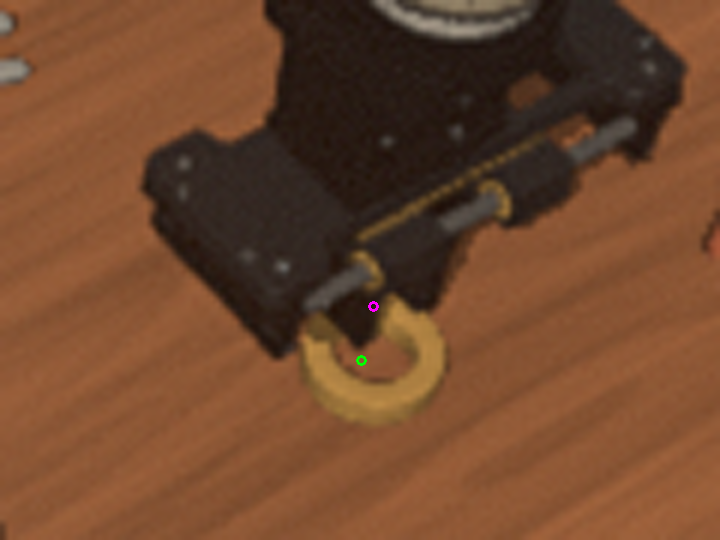

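The scene camera agrees: the fingertips end about 30 mm above the reported TCP and clear of the ring. I'll open and lower carefully while watching the force.

Call:
jog_arm --pt "-0.15 0.1 0" --pt "-0.15 0.1 0" --pt "-0.15 0.1 0" --pt "-0.15 0.1 0" --pt "-0.15 0.1 0" --pt "-0.15 0.1 0" --pt "-0.15 0.1 -0.6" --pt "-0.15 0.1 -1.2" --pt "-0.15 0.1 -1.8" --pt "-0.15 0.1 -2.2" --pt "-0.15 0.1 -2.4" --pt "-0.15 0.1 -2.4" --turn '[0, 0, 0, 0, 0, 0, 0, 0, 0, 0, 0, 0]' --grip '[0, 0, 0, 0, 0, 0, 0, 0, 0, 0, 0, 0]'

```text
time_s: 4.92
position: [0.5572, 0.2186, -0.0199]
tcp_rot: [[-1.0, -0.001, -0.0], [-0.001, 1.0, -0.0], [0.0, -0.0, -1.0]]
force: [0.9, 0.3, 0.3]
opening: 0.998
grasp_force: 0.0
```

Call:
jog_arm --pt "0 0 -0.2" --pt "0 0 -0.4" --pt "0 0 -0.5" --pt "0 0 -0.5" --turn '[0, 0, 0, 0]' --grip '[0, 0, 0, 0]'

```text
time_s: 5.42
position: [0.5572, 0.2186, -0.0248]
tcp_rot: [[-1.0, -0.001, -0.0], [-0.001, 1.0, -0.0], [0.0, -0.0, -1.0]]
force: [-0.5, 0.2, -0.0]
opening: 1.0
grasp_force: 0.0
```

Call:
jog_arm --pt "0 0 0" --pt "0 0 0" --pt "0 0 0" --pt "0 0 0" --pt "0 0 0" --turn '[0, 0, 0, 0, 0]' --grip '[1, 1, 1, 1, 1]'

```text
time_s: 6.05
position: [0.5573, 0.2188, -0.0247]
tcp_rot: [[-1.0, -0.001, 0.0], [-0.001, 1.0, 0.0], [-0.0, 0.0, -1.0]]
force: [-0.1, -0.9, -0.1]
opening: 0.617
grasp_force: 30.0
```

Gripped (30 N). Lifting and moving to a spot beside the spindle for a relative look.

Call:
jog_arm --pt "0 0 3" --pt "0 0 9" --pt "0 0 15" --pt "0 -2 19" --pt "4 -8 19" --pt "4 -14 19" --pt "4 -19 19" --pt "4 -23 19" --pt "4 -26 19" --pt "4 -26.7 19" --pt "4 -26.7 19" --pt "4 -26.7 19" --turn '[0, 0, 0, 0, 0, 0, 0, 0, 0, 0, 0, 0]' --grip '[1, 1, 1, 1, 1, 1, 1, 1, 1, 1, 1, 1]'

```text
time_s: 7.55
position: [0.597, -0.0469, 0.1651]
tcp_rot: [[-1.0, -0.003, -0.001], [-0.003, 1.0, 0.001], [0.001, 0.001, -1.0]]
force: [-0.6, -0.1, -1.0]
opening: 0.612
grasp_force: 30.0
```

```bash
python3 - <<'E'
from h import *
c=snap('wrist','w3');s=read_state();print(s['time_s'],s['position'],s['opening'],s['force'])
o=cv2.resize(c['color'][60:360,120:520],None,fx=2,fy=2,interpolation=cv2.INTER_CUBIC);cv2.imwrite('pics/w3c.png',o)
E
```

```text
7.6 [ 0.59706549 -0.04685849  0.1651517 ] 0.6209553626380601 [ 0.68668267 -0.56566423 -1.21603083]
```

View pics/w3c.png

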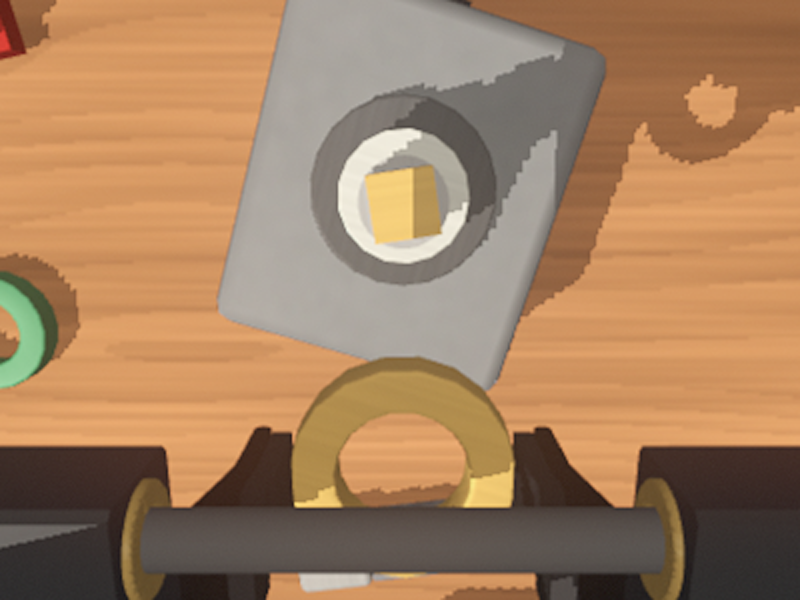

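The view shows the square top centred at crop (403,204), turned about +8.3°, and the sleeve top centred at crop (404,195). The held ring's outer edge runs from crop x 293 to 514, with its top at y 358.

```bash
python3 - <<'E'
from h import *
c=load('w3');C=lambda x,y,z:p2w(c,120+x/2,60+y/2,z)
print('sq',C(403.5,204.3,.150),'sleeve',C(404,195,.110), [C(x,195,.11)[1].round(4) for x in(338,470)],[C(404,y,.11)[0].round(4) for y in(128,263)])
p=[C(*q,.204)[:2] for q in((293,465),(514,465),(403,358),(323,393),(483,393))];p=np.array(p)
A=np.c_[2*p,np.ones(len(p))]; x=np.linalg.lstsq(A,(p**2).sum(1),rcond=None)[0];print(x[:2],np.sqrt(x[2]+x[0]**2+x[1]**2))
q=np.array([C(*q,.15)[:2] for q in((365,175),(433,165),(441,233),(375,244))]);print(q.mean(0))
for i in range(4):
    d=q[(i+1)%4]-q[i];print(np.linalg.norm(d),np.degrees(np.arctan2(d[1],d[0]))%90)
E
```

```text
sq [ 0.53622778 -0.0481333   0.15      ] sleeve [ 0.53573269 -0.04783062  0.11      ] [np.float64(-0.0706), np.float64(-0.0251)] [np.float64(0.5137), np.float64(0.5592)]
[ 0.59421775 -0.04820278] 0.02648287683779053
[ 0.53634138 -0.04813492]
0.019751709345543326 8.20925059462219
0.01951282152484872 7.721683292966244
0.019725282818719728 9.504779727199903
0.01995854401869301 7.822913314974244
```

Going above the spindle, close over it, then looking again.

Call:
jog_arm --pt "-2 0 0" --pt "-4 0 0" --pt "-5.5 -0.05 0" --pt "-5.95 -0.05 0" --pt "-5.95 -0.05 -1" --pt "-5.95 -0.05 -2" --pt "-5.95 -0.05 -2.3" --pt "-5.95 -0.05 -2.3" --pt "-5.95 -0.05 -2.3" --turn '[0, 0, 0, 0, 0, 0, 0, 0, 0]' --grip '[1, 1, 1, 1, 1, 1, 1, 1, 1]'

```text
time_s: 8.72
position: [0.5381, -0.049, 0.1423]
tcp_rot: [[-1.0, -0.001, 0.0], [-0.001, 1.0, -0.0], [-0.0, -0.0, -1.0]]
force: [-0.1, 0.3, -0.9]
opening: 0.616
grasp_force: 30.0
```

```bash
python3 - <<'E'
from h import *
c=snap('wrist','w4');s=read_state();print(s['time_s'],s['position'],s['opening'],s['force'])
d=snap('scene','s4')
u,v=w2p(d,[.536,-.048,.16]);u,v=int(u),int(v)
o=np.hstack([cv2.resize(c['color'][190:340,240:400],None,fx=2.5,fy=2.5,interpolation=cv2.INTER_CUBIC),cv2.resize(d['color'][v-35:v+40,u-40:u+40],(400,375),interpolation=cv2.INTER_CUBIC)]);cv2.imwrite('pics/w4c.png',o)
E
```

```text
8.775 [ 0.538112   -0.04894107  0.14240261] 0.6129862799354968 [-0.44105612 -0.14734565 -1.39960355]
```

View pics/w4c.png

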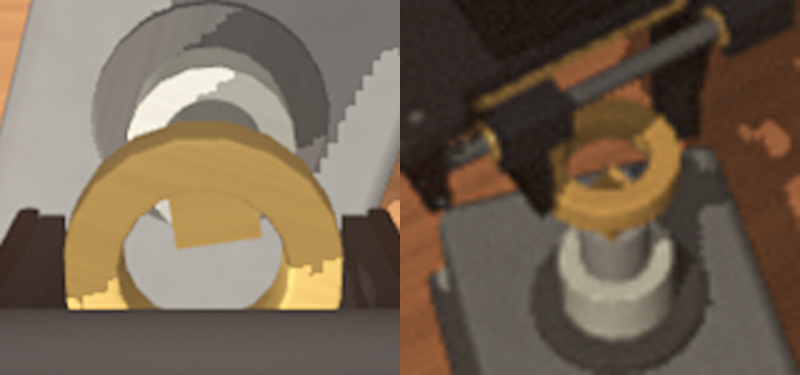

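The crop shows the ring centre at about x 205 and the square centre at about (215,201), so the ring has to move about 2.4 mm in +y. Checking x numerically.

```bash
python3 - <<'E'
from h import *
c=load('w4');C=lambda x,y,z:p2w(c,240+x/2.5,190+y/2.5,z)
print('sq',C(215,201,.15),'sleeve top edge->ctr',C(212,67,.11)[0]+.023)
for z in(.1813,.177,.173): print(z,'ring',C(205,122,z)[0]+.028, C(66,250,z)[1],C(342,250,z)[1])
s=load('s4')
E
```

```text
sq [ 0.53582681 -0.04768408  0.15      ] sleeve top edge->ctr 0.5366675841256403
0.1813 ring 0.5362907550456756 -0.07671268905983772 -0.023766634868975168
0.177 ring 0.5375207264086128 -0.07742196007254548 -0.023034797244162394
0.173 ring 0.5386648858159963 -0.07808174706111085 -0.022354018058290043
```

Call:
jog_arm --pt "-0.12 0.24 0" --pt "-0.12 0.24 0" --pt "-0.12 0.24 -0.5" --pt "-0.12 0.24 -1.0" --pt "-0.12 0.24 -1.4" --pt "-0.12 0.24 -1.8" --pt "-0.12 0.24 -2.1" --pt "-0.12 0.24 -2.4" --pt "-0.12 0.24 -2.4" --turn '[0, 0, 0, 0, 0, 0, 0, 0, 0]' --grip '[1, 1, 1, 1, 1, 1, 1, 1, 1]'

```text
time_s: 9.95
position: [0.5364, -0.0464, 0.118]
tcp_rot: [[-1.0, -0.001, -0.0], [-0.001, 1.0, 0.0], [0.0, 0.0, -1.0]]
force: [-0.0, -0.2, -2.0]
opening: 0.613
grasp_force: 30.0
```

Call:
jog_arm --pt "0 0 -0.3" --pt "0 0 -0.6" --pt "0 0 -0.9" --pt "0 0 -1.2" --pt "0 0 -1.5" --pt "0 0 -1.5" --turn '[0, 0, 0, 0, 0, 0]' --grip '[1, 1, 1, 1, 1, 1]'

```text
time_s: 10.7
position: [0.5364, -0.0464, 0.1029]
tcp_rot: [[-1.0, -0.001, -0.001], [-0.001, 1.0, 0.0], [0.001, 0.0, -1.0]]
force: [0.3, -0.5, -0.7]
opening: 0.619
grasp_force: 30.0
```

Call:
jog_arm --pt "0 0 -0.3" --pt "0 0 -0.6" --pt "0 0 -0.9" --pt "0 0 -1.1" --pt "0 0 -1.1" --turn '[0, 0, 0, 0, 0]' --grip '[1, 1, 1, 1, 1]'

```text
time_s: 11.32
position: [0.5365, -0.0464, 0.092]
tcp_rot: [[-1.0, -0.001, -0.0], [-0.001, 1.0, 0.0], [0.0, 0.0, -1.0]]
force: [0.1, -1.0, -0.4]
opening: 0.616
grasp_force: 30.0
```

Call:
jog_arm --pt "0 0 -0.2" --pt "0 0 -0.4" --pt "0 0 -0.55" --pt "0 0 -0.55" --turn '[0, 0, 0, 0]' --grip '[1, 1, 1, 1]'

```text
time_s: 11.82
position: [0.5365, -0.0464, 0.0866]
tcp_rot: [[-1.0, -0.001, -0.0], [-0.001, 1.0, 0.0], [0.0, 0.0, -1.0]]
force: [0.7, 1.0, -1.4]
opening: 0.616
grasp_force: 30.0
```

Call:
jog_arm --pt "0 0 -0.1" --pt "0 0 -0.2" --pt "0 0 -0.2" --pt "0 0 -0.2" --turn '[0, 0, 0, 0]' --grip '[1, 1, 1, 1]'

```text
time_s: 12.32
position: [0.5367, -0.0465, 0.0851]
tcp_rot: [[-1.0, -0.001, 0.0], [-0.001, 1.0, -0.0], [-0.0, -0.0, -1.0]]
force: [-0.5, -0.1, 2.6]
opening: 0.614
grasp_force: 30.0
```

Flange is down on the shoulder (contact at TCP z 0.0853). Releasing, lifting and moving over the wheel.

Call:
jog_arm --pt "0 0 0" --pt "0 0 0" --pt "0 0 0" --pt "0 0 0" --pt "0 0 4" --pt "0 -2 8" --pt "2 -8 8" --pt "4 -14 8" --pt "6 -18 8" --pt "7.1 -21.2 8" --pt "7.1 -21.2 8" --pt "7.1 -21.2 8" --turn '[0, 0, 0, 0, 0, 0, 0, 0, 0, 0, 0, 0]' --grip '[0, 0, 0, 0, 0, 0, 0, 0, 0, 0, 0, 0]'

```text
time_s: 13.82
position: [0.6068, -0.2576, 0.1642]
tcp_rot: [[-1.0, -0.001, -0.002], [-0.001, 1.0, 0.001], [0.002, 0.001, -1.0]]
force: [-0.5, 0.0, -0.0]
opening: 0.998
grasp_force: 0.0
```

```bash
cat >> h.py <<'E'
def seg(c,box,lo,hi,z):
    im=c['color'] if 'color' in c else None
    return ringw(c,im,box,lo,hi,z)
E
python3 - <<'E'
from h import *
c=snap('wrist','w5');s=read_state();print(s['time_s'],s['position'],s['opening'],s['force'])
u,v=w2p(c,[.6075,-.258,.016]);u,v=int(u),int(v);print(u,v)
print(ringw(c,c['color'],(u-45,v-45,u+45,v+45),(45,60,50),(95,255,255),.016))
# flange on the spindle, other cameras
t=snap('top','t5');print(ringw(t,t['color'],(335,200,375,245),(19,110,80),(35,255,255),.124))
E
```

```text
13.875 [ 0.60684049 -0.25709991  0.16434734] 1.0009747446960813 [ 0.3077951   0.93822979 -0.16999364]
321 216
(array([ 294,  187,   59,   59, 1861], dtype=int32), array([ 0.60759843, -0.25699715]), np.float64(0.02920290359776443))
(array([348, 209,  18,  14, 107], dtype=int32), array([ 0.53979329, -0.04849675]), np.float64(0.02509158107648055))
```

Call:
jog_arm --pt "0 0.1 -5" --pt "0 0.1 -10" --pt "0 0.1 -14" --pt "0 0.1 -16.5" --pt "0 0.1 -18" --pt "0 0.1 -18.9" --pt "0 0.1 -18.9" --pt "0 0.1 -18.9" --turn '[0, 0, 0, 0, 0, 0, 0, 0]' --grip '[0, 0, 0, 0, 0, 0, 0, 0]'

```text
time_s: 14.92
position: [0.6084, -0.2578, -0.0231]
tcp_rot: [[-1.0, -0.001, 0.002], [-0.001, 1.0, -0.001], [-0.002, -0.001, -1.0]]
force: [-0.1, 0.3, 1.5]
opening: 0.998
grasp_force: 0.0
```

Call:
jog_arm --pt "-0.06 0.05 -0.1" --pt "-0.06 0.05 -0.1" --pt "-0.06 0.05 -0.1" --pt "-0.06 0.05 -0.1" --pt "-0.06 0.05 -0.1" --pt "-0.06 0.05 -0.1" --turn '[0, 0, 0, 0, 0, 0]' --grip '[0, 1, 1, 1, 1, 1]'

```text
time_s: 15.68
position: [0.607, -0.2568, -0.0252]
tcp_rot: [[-1.0, -0.001, -0.0], [-0.001, 1.0, 0.0], [0.0, 0.0, -1.0]]
force: [-0.4, 0.2, 1.1]
opening: 0.678
grasp_force: 30.0
```

Call:
jog_arm --pt "0 0 4" --pt "0 0 10" --pt "0 0 16" --pt "-1 3 18" --pt "-2 8 18" --pt "-4 13 18" --pt "-6 17 18" --pt "-7.1 20 18" --pt "-7.1 21 18" --pt "-7.1 21 18" --pt "-7.1 21 18" --pt "-7.1 21 18" --turn '[0, 0, 0, 0, 0, 0, 0, 0, 0, 0, 0, 0]' --grip '[1, 1, 1, 1, 1, 1, 1, 1, 1, 1, 1, 1]'

```text
time_s: 17.18
position: [0.5366, -0.0481, 0.1546]
tcp_rot: [[-1.0, 0.0, 0.0], [0.0, 1.0, -0.0], [-0.0, -0.0, -1.0]]
force: [0.3, -0.2, -0.9]
opening: 0.676
grasp_force: 30.0
```

Call:
jog_arm --pt "0 0 -0.5" --pt "0 0 -1" --pt "0 0 -1.5" --pt "0 0 -1.5" --pt "0 0 -1.5" --turn '[0, 0, 0, 0, 0]' --grip '[1, 1, 1, 1, 1]'

```text
time_s: 17.8
position: [0.536, -0.0469, 0.1397]
tcp_rot: [[-1.0, -0.001, -0.0], [-0.001, 1.0, -0.0], [0.0, -0.0, -1.0]]
force: [0.6, -0.0, -0.4]
opening: 0.678
grasp_force: 30.0
```

```bash
python3 - <<'E'
from h import *
c=snap('wrist','w6');s=read_state();print(s['time_s'],s['position'],s['opening'],s['force'])
o=cv2.resize(c['color'][190:340,220:420],None,fx=4,fy=4,interpolation=cv2.INTER_CUBIC);cv2.imwrite('pics/w6c.png',o)
im=c['color']
m=cv2.inRange(cv2.cvtColor(im,cv2.COLOR_BGR2HSV),(50,60,40),(95,255,255)); 
ys,xs=np.nonzero(m); k=(abs(xs-322)<90)&(ys>180)&(ys<330); print(xs[k].min(),xs[k].max(),ys[k].min())
zt=s['position'][2]+.0252+.016
u=xs[k][ys[k]==ys[k].min()].mean();print(u,'ring x',p2w(c,u,ys[k].min(),zt)[0]+.03,'ring y',[p2w(c,x,285,zt)[1] for x in(xs[k].min(),xs[k].max())])
y=cv2.inRange(cv2.cvtColor(im,cv2.COLOR_BGR2HSV),(17,110,60),(35,255,255));ys,xs=np.nonzero(y);k=(abs(xs-322)<40)&(ys>180)&(ys<312);print(xs[k].min(),xs[k].max(),ys[k].min(),ys[k].max(),k.sum())
E
```

```text
17.85 [ 0.53613155 -0.04692817  0.13984957] 0.6796499136366855 [ 0.3058375  -0.14314989 -0.16913952]
260 382 236
320.6666666666667 ring x 0.5342671258817223 ring y [np.float64(-0.07721500710471231), np.float64(-0.01979862628321406)]
283 361 217 301 2700
```

Call:
jog_arm --pt "0.06 0.05 0" --pt "0.06 0.05 -0.6" --pt "0.06 0.05 -1.1" --pt "0.06 0.05 -1.4" --pt "0.06 0.05 -1.7" --pt "0.06 0.05 -2.0" --pt "0.06 0.05 -2.3" --pt "0.06 0.05 -2.5" --pt "0.06 0.05 -2.5" --turn '[0, 0, 0, 0, 0, 0, 0, 0, 0]' --grip '[1, 1, 1, 1, 1, 1, 1, 1, 1]'

```text
time_s: 18.98
position: [0.5365, -0.0464, 0.1146]
tcp_rot: [[-1.0, -0.001, -0.0], [-0.001, 1.0, 0.0], [0.0, 0.0, -1.0]]
force: [1.0, 0.5, -1.4]
opening: 0.675
grasp_force: 30.0
```

Free descent so far. Down to just above the flange (contact expected at TCP z ≈ 0.099).

Call:
jog_arm --pt "0 0 -0.4" --pt "0 0 -0.8" --pt "0 0 -1.1" --pt "0 0 -1.3" --pt "0 0 -1.3" --turn '[0, 0, 0, 0, 0]' --grip '[1, 1, 1, 1, 1]'

```text
time_s: 19.6
position: [0.5365, -0.0464, 0.1015]
tcp_rot: [[-1.0, -0.001, -0.0], [-0.001, 1.0, 0.0], [0.0, 0.0, -1.0]]
force: [0.7, 0.9, 0.0]
opening: 0.679
grasp_force: 30.0
```

Call:
jog_arm --pt "0 0 -0.1" --pt "0 0 -0.2" --pt "0 0 -0.25" --pt "0 0 -0.25" --turn '[0, 0, 0, 0]' --grip '[1, 1, 1, 1]'

```text
time_s: 20.1
position: [0.5366, -0.0464, 0.0992]
tcp_rot: [[-1.0, -0.001, -0.0], [-0.001, 1.0, -0.0], [0.0, -0.0, -1.0]]
force: [-0.4, 0.6, -1.3]
opening: 0.678
grasp_force: 30.0
```

Call:
jog_arm --pt "0 0 -0.1" --pt "0 0 -0.15" --pt "0 0 -0.15" --turn '[0, 0, 0]' --grip '[1, 1, 1]'

```text
time_s: 20.48
position: [0.5367, -0.0465, 0.098]
tcp_rot: [[-1.0, -0.001, 0.0], [-0.001, 1.0, -0.0], [-0.0, -0.0, -1.0]]
force: [0.1, -0.1, 3.1]
opening: 0.679
grasp_force: 30.0
```

Wheel down too. Releasing, lifting and moving over the cap.

Call:
jog_arm --pt "0 0 0" --pt "0 0 0" --pt "0 0 0" --pt "0 0 0" --pt "0 0 3" --pt "0 -2 8" --pt "-2 -8 8" --pt "-4 -14 8" --pt "-6 -18 8" --pt "-7 -20.8 8" --pt "-7 -20.8 8" --pt "-7 -20.8 8" --turn '[0, 0, 0, 0, 0, 0, 4, 8, 12, 12, 12, 12]' --grip '[0, 0, 0, 0, 0, 0, 0, 0, 0, 0, 0, 0]'

```text
time_s: 21.98
position: [0.4665, -0.2537, 0.1776]
tcp_rot: [[-0.978, -0.209, -0.0], [-0.209, 0.978, 0.001], [0.0, 0.001, -1.0]]
force: [-0.3, -0.7, 0.2]
opening: 1.001
grasp_force: 0.0
```

```bash
python3 - <<'E'
from h import *
t=load('top0');print('cap top-cam',p2w(t,429,255.2,.015))
c=snap('wrist','w7');s=read_state();print(s['time_s'],s['position'],s['tcp_rot'][:,1],s['opening'],s['force'])
g=snap('scene','s7')
u,v=w2p(g,[.536,-.048,.14]);u,v=int(u),int(v)
a=c['color'][60:340,200:480]
o=np.hstack([cv2.resize(a,(480,480),interpolation=cv2.INTER_CUBIC),cv2.resize(g['color'][v-40:v+80,u-40:u+40],(320,480),interpolation=cv2.INTER_CUBIC)]);cv2.imwrite('pics/w7c.png',o)
E
```

```text
cap top-cam [ 0.4605965 -0.2494231  0.015    ]
22.025 [ 0.46664787 -0.25327159  0.17760189] [-2.10029735e-01  9.77694549e-01  9.37561117e-04] 0.999188760275864 [ 0.16057828  0.22240866 -0.27499917]
```

View pics/w7c.png

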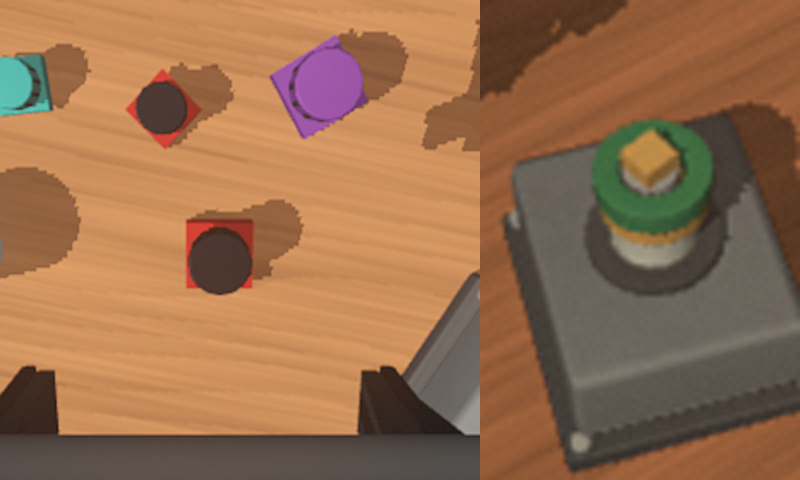

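The stack sits well (right). The large red cap's foot centre is at crop (220,254) and is square with the tool at the present yaw.

```bash
python3 - <<'E'
from h import *
c=load('w7');k=480/280
C=lambda x,y,z:p2w(c,200+x/k,60+y/k,z)
print('foot',C(219.7,254,.015),'grip top',C(220,261,.041))
q=[C(x,y,.015)[:2] for x,y in((187,220),(253,219),(252,288),(187,288))]
for i in range(4):
    d=q[(i+1)%4]-q[i];print(np.linalg.norm(d).round(4),np.degrees(np.arctan2(d[1],d[0]))%90)
E
```

```text
foot [ 0.46022382 -0.24872978  0.015     ] grip top [ 0.45920205 -0.24934204  0.041     ]
0.0388 12.879262498176203
0.0418 12.357685335585122
0.0394 12.001753261588192
0.0412 11.506706398475359
```

Call:
jog_arm --pt "-0.65 0.45 -4" --pt "-0.65 0.45 -10" --pt "-0.65 0.45 -14" --pt "-0.65 0.45 -17" --pt "-0.65 0.45 -18" --pt "-0.65 0.45 -18.5" --pt "-0.65 0.45 -19" --pt "-0.65 0.45 -19" --pt "-0.65 0.45 -19" --turn '[0, 0, 0, 0, 0, 0, 0, 0, 0]' --grip '[0, 0, 0, 0, 0, 0, 0, 0, 0]'

```text
time_s: 23.2
position: [0.4605, -0.2503, -0.0116]
tcp_rot: [[-0.978, -0.209, 0.001], [-0.209, 0.978, -0.001], [-0.001, -0.001, -1.0]]
force: [-0.6, 0.3, 0.2]
opening: 1.002
grasp_force: 0.0
```

Call:
jog_arm --pt "-0.05 0.12 -0.4" --pt "-0.05 0.12 -0.8" --pt "-0.05 0.12 -1.1" --pt "-0.05 0.12 -1.3" --pt "-0.05 0.12 -1.3" --turn '[0, 0, 0, 0, 0]' --grip '[0, 0, 0, 0, 0]'

```text
time_s: 23.82
position: [0.4595, -0.2487, -0.0255]
tcp_rot: [[-0.978, -0.209, -0.0], [-0.209, 0.978, 0.0], [0.0, 0.0, -1.0]]
force: [-0.7, 0.1, -0.4]
opening: 0.999
grasp_force: 0.0
```

Call:
jog_arm --pt "0.04 0 0" --pt "0.04 0 0" --pt "0.04 0 0" --pt "0.04 0 0" --pt "0.04 0 0" --pt "0.04 0 0" --pt "0.04 0 0" --turn '[0, 0, 0, 0, 0, 0, 0]' --grip '[1, 1, 1, 1, 1, 1, 1]'

```text
time_s: 24.7
position: [0.4599, -0.2487, -0.0252]
tcp_rot: [[-0.978, -0.209, -0.0], [-0.209, 0.978, 0.0], [0.0, 0.0, -1.0]]
force: [-0.5, 0.8, -0.3]
opening: 0.453
grasp_force: 30.0
```

Call:
jog_arm --pt "0 0 4" --pt "0 0 10" --pt "0 0 16" --pt "1 2 19" --pt "2 7 19" --pt "4 12 19" --pt "6 16 19" --pt "7.4 19 19" --pt "7.7 20.2 19" --pt "7.7 20.2 19" --pt "7.7 20.2 19" --pt "7.7 20.2 19" --turn '[0, 0, 0, 0, -1, -2, -3, -4, -4, -4, -4, -4]' --grip '[1, 1, 1, 1, 1, 1, 1, 1, 1, 1, 1, 1]'

```text
time_s: 26.2
position: [0.5367, -0.0479, 0.1647]
tcp_rot: [[-0.99, -0.139, -0.0], [-0.139, 0.99, -0.0], [0.0, -0.0, -1.0]]
force: [-0.3, -0.5, -1.2]
opening: 0.451
grasp_force: 30.0
```

Call:
jog_arm --pt "0 0 -1" --pt "0 0 -2" --pt "0 0 -3" --pt "0 0 -3.4" --pt "0 0 -3.4" --pt "0 0 -3.4" --turn '[0, 0, 0, 0, 0, 0]' --grip '[1, 1, 1, 1, 1, 1]'

```text
time_s: 26.95
position: [0.5373, -0.0468, 0.1309]
tcp_rot: [[-0.99, -0.141, 0.001], [-0.141, 0.99, -0.0], [-0.0, -0.0, -1.0]]
force: [0.2, 0.8, -0.6]
opening: 0.449
grasp_force: 30.0
```

```bash
python3 - <<'E'
from h import *
c=snap('wrist','w8');g=snap('scene','s8');s=read_state();print(s['time_s'],s['position'],s['tcp_rot'][:,1],s['opening'],s['force'])
u,v=w2p(g,[.536,-.048,.15]);u,v=int(u),int(v)
a=c['color'][190:340,240:400]
o=np.hstack([cv2.resize(a,(400,375),interpolation=cv2.INTER_CUBIC),cv2.resize(g['color'][v-35:v+40,u-40:u+40],(400,375),interpolation=cv2.INTER_CUBIC)]);cv2.imwrite('pics/w8c.png',o)
E
```

```text
27.05 [ 0.53732539 -0.04677245  0.13112475] [-1.40618697e-01  9.90063750e-01 -3.90402824e-04] 0.45203928738160737 [-0.89473908  0.11368595 -1.50511696]
```

View pics/w8c.png

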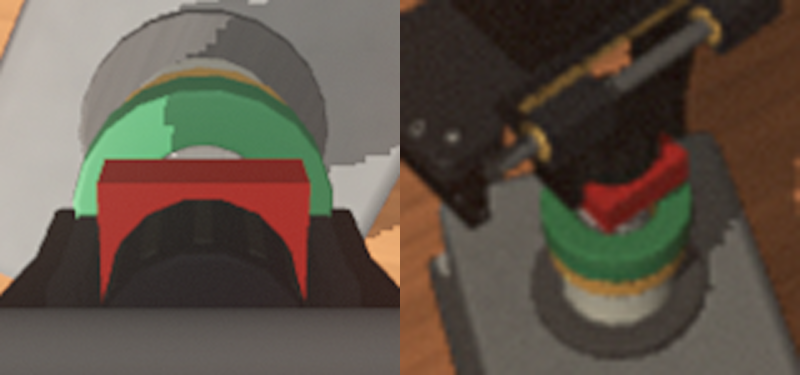

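The cap's near bottom edge runs at crop y≈158 (x 98–308), level in the picture, so the cap is square with the tool and hovers over the square.

```bash
python3 - <<'E'
from h import *
c=load('w8');C=lambda x,y,z:p2w(c,240+x/2.5,190+y/2.5,z)
x=np.array([.99,.1406])
l,r=C(99,158,.1563)[:2],C(307,158,.1563)[:2]
print('len',np.linalg.norm(r-l),'ctr bottom',(l+r)/2+.02*x)
l,r=C(98,183,.1713)[:2],C(309,183,.1713)[:2]
print('len',np.linalg.norm(r-l),'ctr top',(l+r)/2+.02*x)
# wheel outline: far left/right, nearest top edge
print('wheel front', C(203,90,.140)[:2]+.03*x, 'sleeve/flange')
E
```

```text
len 0.04207027344596456 ctr bottom [ 0.53890836 -0.04794656]
len 0.03926283283138221 ctr top [ 0.53883628 -0.04787704]
wheel front [ 0.53878498 -0.04794391] sleeve/flange
```

```bash
python3 - <<'E'
from h import *
for n,px in(('w3',(120+404/2,60+96/2)),('w4',(240+210/2.5,190+2/2.5)),('w8',(240+204/2.5,190+10/2.5))):
    c=load(n);print(n,p2w(c,*px,.083)[:2], np.linalg.inv(c['camera_from_world'])[:3,3].round(4))
c=load('w8');im=cv2.imread('pics/w8.png')
# column profile of wheel front
print(im[186:270:2,322].tolist())
E
```

```text
w3 [ 0.5015636  -0.04781781] [ 0.5222 -0.0489  0.3622]
w4 [ 0.50051365 -0.04834262] [ 0.4631 -0.0507  0.3393]
w8 [ 0.50055789 -0.05303628] [ 0.463  -0.0589  0.3279]
[[175, 180, 184], [175, 182, 186], [149, 155, 159], [123, 127, 130], [73, 76, 80], [120, 125, 130], [122, 127, 133], [123, 129, 135], [124, 130, 135], [121, 128, 133], [121, 127, 132], [102, 106, 111], [92, 97, 100], [81, 85, 88], [128, 140, 143], [123, 138, 143], [69, 118, 148], [70, 108, 114], [70, 99, 62], [68, 98, 61], [89, 125, 76], [98, 139, 83], [92, 134, 79], [92, 133, 79], [91, 133, 77], [91, 133, 78], [90, 132, 77], [90, 132, 77], [90, 132, 76], [88, 132, 76], [86, 129, 74], [121, 137, 130], [146, 155, 160], [151, 159, 161], [33, 40, 124], [42, 46, 125], [40, 47, 126], [38, 46, 125], [38, 44, 122], [48, 54, 170], [47, 54, 169], [47, 54, 173]]
```

Relative to the square, the cap sits about 2.3 mm too far in +x. Shifting and easing down.

Call:
jog_arm --pt "-0.23 0 0" --pt "-0.23 0 0" --pt "-0.23 0 -0.3" --pt "-0.23 0 -0.5" --pt "-0.23 0 -0.6" --pt "-0.23 0 -0.7" --pt "-0.23 0 -0.8" --pt "-0.23 0 -0.8" --turn '[0, 0, 0, 0, 0, 0, 0, 0]' --grip '[1, 1, 1, 1, 1, 1, 1, 1]'

```text
time_s: 28.05
position: [0.5347, -0.0467, 0.1227]
tcp_rot: [[-0.99, -0.141, -0.0], [-0.141, 0.99, 0.0], [0.0, 0.0, -1.0]]
force: [0.9, 0.9, -1.1]
opening: 0.451
grasp_force: 30.0
```

No contact 2 mm below the square's top, so it has probably entered. Continuing gently.

Call:
jog_arm --pt "0 0 -0.1" --pt "0 0 -0.2" --pt "0 0 -0.3" --pt "0 0 -0.3" --turn '[0, 0, 0, 0]' --grip '[1, 1, 1, 1]'

```text
time_s: 28.55
position: [0.5346, -0.0467, 0.1196]
tcp_rot: [[-0.99, -0.14, -0.0], [-0.14, 0.99, 0.0], [0.0, 0.0, -1.0]]
force: [-0.3, -0.7, -1.6]
opening: 0.45
grasp_force: 30.0
```

Call:
jog_arm --pt "0 0 -0.1" --pt "0 0 -0.2" --pt "0 0 -0.3" --pt "0 0 -0.4" --pt "0 0 -0.4" --turn '[0, 0, 0, 0, 0]' --grip '[1, 1, 1, 1, 1]'

```text
time_s: 29.18
position: [0.5346, -0.0467, 0.1156]
tcp_rot: [[-0.99, -0.141, -0.0], [-0.141, 0.99, 0.0], [0.0, 0.0, -1.0]]
force: [-0.0, -0.7, -1.4]
opening: 0.452
grasp_force: 30.0
```

Call:
jog_arm --pt "0 0 -0.05" --pt "0 0 -0.1" --pt "0 0 -0.1" --turn '[0, 0, 0]' --grip '[1, 1, 1]'

```text
time_s: 29.55
position: [0.5347, -0.0468, 0.1148]
tcp_rot: [[-0.99, -0.141, 0.0], [-0.141, 0.99, -0.0], [-0.0, -0.0, -1.0]]
force: [-0.2, -0.4, -0.8]
opening: 0.453
grasp_force: 30.0
```

Call:
jog_arm --pt "0 0 -0.05" --pt "0 0 -0.1" --pt "0 0 -0.1" --turn '[0, 0, 0]' --grip '[1, 1, 1]'

```text
time_s: 29.92
position: [0.5347, -0.0467, 0.1139]
tcp_rot: [[-0.99, -0.141, 0.0], [-0.141, 0.99, -0.0], [-0.0, -0.0, -1.0]]
force: [-0.4, -0.3, 1.8]
opening: 0.452
grasp_force: 30.0
```

Contact on the wheel at the seated height, about 10 mm below the square's top. Letting go and retreating up.

Call:
jog_arm --pt "0 0 0" --pt "0 0 0" --pt "0 0 0" --pt "0 0 0" --pt "0 0 0" --pt "0 0 2" --pt "0 0 5" --pt "0 0 9" --pt "4 0 11" --pt "6 0 11" --pt "6 0 11" --pt "6 0 11" --turn '[0, 0, 0, 0, 0, 0, 0, 0, 0, 0, 0, 0]' --grip '[0, 0, 0, 0, 0, 0, 0, 0, 0, 0, 0, 0]'

```text
time_s: 31.42
position: [0.5931, -0.0464, 0.2229]
tcp_rot: [[-0.99, -0.141, -0.003], [-0.141, 0.99, 0.001], [0.003, 0.001, -1.0]]
force: [-0.1, -0.8, -0.0]
opening: 1.001
grasp_force: 0.0
```

```bash
python3 - <<'E'
from h import *
c=snap('wrist','w9');g=snap('scene','s9')
u,v=w2p(g,[.536,-.048,.15]);u,v=int(u),int(v)
o=np.hstack([cv2.resize(c['color'][60:260,210:430],(412,375),interpolation=cv2.INTER_CUBIC),cv2.resize(g['color'][v-45:v+45,u-45:u+45],(375,375),interpolation=cv2.INTER_CUBIC)]);cv2.imwrite('pics/w9c.png',o)
E
```

```text
(no output)
```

View pics/w9c.png

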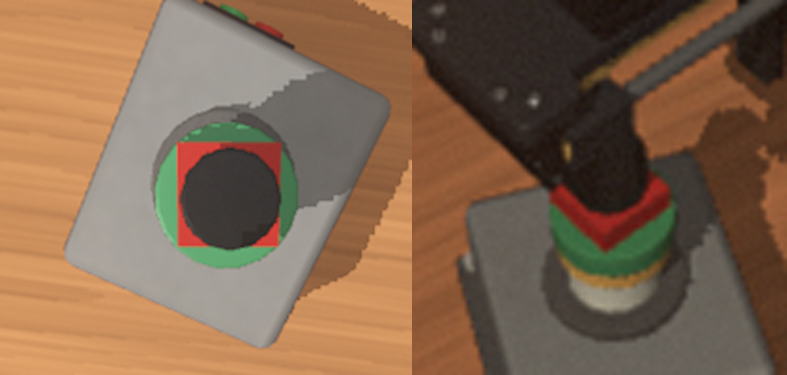

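The cap sits flat and square on the wheel (crop 229,195), with flange and wheel seated below it and the fingers clear.

```bash
python3 -c "
from rig import *
print(hand_in())"
```

```text
the job is handed in; nothing more can be done
None
```

I stacked the flange, wheel and cap on the spindle in that order, released them, and handed the job in at about 31.5 s of the 72 s allowed. Each stopped at its seated height with a measured force of 3 N or less; the hand-in gave no verdict.

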